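Hang the ear defenders back on the rail

TASK

The red ear defenders are lying on their side: stand them up on their two cups on the table and let go, then take them again by the padded headband and hang them over the rail, squarely across the yellow sleeve with one cup on each side of the bar, hanging straight and still. Do not drop them, and leave the blue pair and everything else on the table where it is.

Things in the scene. Friction and masses are not known exactly. Their poses are not given: they have to be found in the camera images.
- red_muffs: Red ear defenders, a rigid inverted U, 0.15-0.27 kg, 156 mm wide, 178 mm high. Origin midway between the undersides of the two cups; z from cups to crown, y cup to cup, x across the band. Starts lying on its side: x straight down, z level, origin 32 mm above the table. Centre of mass near z 60 mm. Stood upright on the cups it is stable. Thin legs at |y| 60 mm, then 45 degree shoulders.
- red_cup_a (a point): Centre of the cup on the +y side (body y 59, z 42 mm): a block 38 mm thick in y (black cushion inside, red shell outside), 64 mm wide in x, 84 mm high in z. 80 mm is free between the cups. Axes as the body. Can be gripped across its thickness, at a tilt; but held by a cup, the gripper's body would meet the bar when hanging.
- red_cup_b (a point): Centre of the other, equal cup (body y -59, z 42 mm). Axes as the body.
- red_crown (a point): Middle of the underside of the crown pad (body z 148 mm), which comes to rest on the bar. The pad is a black block 30 mm wide in x, 56 mm long in y, 30 mm high above this point; grip it across x. The opening beneath is 56 mm wide just under the pad, 112 mm between the legs, 80 mm between the cups. Axes as the body.
- rail: Fixed stand: blue base plate 150 x 400 mm, 12 mm thick, two blue posts at y +-185 mm, 30 x 16 mm, their tops at 187 mm, and a round steel bar of 22 mm diameter between them, along the stand's y, its axis 175 mm above the table. Origin on the table under the middle of the bar.
- sleeve: Yellow sleeve on the bar, 70 mm long, 26 mm diameter, fixed: the place for the red pair. Origin at its centre, on the bar's axis (175 mm above the table, 75 mm to one side or the other of the bar's middle); its y runs along the bar, its z is up; its top is 13 mm above its origin.
- blue_muffs: Blue ear defenders, same shape and frame as the red pair, hanging loose over the bare bar 75 mm from the bar's middle, on the other side from the sleeve. Leave alone.
- wipes_tub: White tub with green lid, 84 mm diameter, 130 mm tall, loose; origin at centre of underside. Leave alone.
- bottle: White bottle with blue cap, 64 mm diameter, 170 mm tall, loose; origin at centre of underside. Leave alone.
- tape_roll: Orange roll lying flat, 100 mm outside diameter, 30 mm high, loose; origin at centre of underside. Leave alone.
- wrench: Steel wrench lying flat, 180 mm long along its x, loose. Leave alone.
- torch: Black and yellow square torch lying down, about 155 mm long along its x, up to 50 mm wide and 44 mm high, loose; origin on its underside. Leave alone.
Mind the look-alikes: they are no part of the job. What is shaped like the red_muffs but orange is not meant.

How it is judged:
By the outcome, as a careful person would: the job done as asked, in the order asked, and still so for the second after the job is handed in, with the robot touching nothing.
It also fails if it takes over 72 s, if anything falls off the work surface, if the arm or the gripper's body presses on something with over 40 N, if the wrist force passes 120 N, or if a joint passes its speed limit or range.

ROBOT

A 6-joint arm with a two-finger parallel gripper is mounted at the origin on the work surface. World frame = base frame: x ahead of the robot, y to its left, z up, the work surface at z = 0. Lengths are in mm, angles in rad, forces in N, time in s.
With the tool pointing down it reaches from about 350 to 850 mm from the base axis. Payload 8.1 kg.
Tool frame: the origin (TCP) lies at the very end of the fingers, on their centre line; the grasp point (between the pads) lies 19 mm behind it; z points along the fingers, y is the line along which they close (so a half turn about z gives the same grasp; the last joint's range is limited). The gripper opens to 85 mm and grips with 20 to 120 N. Pads are 22 mm wide; open, the fingers measure 114 mm over their backs; the gripper's body (76 mm by 85 mm) begins 54 mm behind the grasp point. The pads swing forward as they close: fully open they stand 13 mm farther back than shut.
Start: joints at [-1.426, 0.13, 1.488, -0, 1.523, -0.085], TCP at [136.69, -584.227, 231.292] pointing down, gripper open.
Joint ranges: [-2.96, 2.96], [-0.89, 2.26], [0.02, 2.5], [-1.34, 4.48], [0, 2.73], [-2.66, 2.66]. Speed limits (rad/s): [2.39, 2.39, 2.79, 3.14, 3.14, 3.14].

INTERFACE

Orientations are given as a unit quaternion [x, y, z, w].
In Python, from plant import status, capture, sign_off, silhouettes, spot_point gives the robot as it stands.
- The arm moves only by the tool step_arm, never from a script. Its argument "rows" is a list that holds one entry, the list of rows, each a list of 5 numbers: the closure, from -1 (fully open) to 1 (shut), so that 0 is half open, then the shift along the world's x, y, z in cm, then the turn about the world's z in rad. A call has 1 to 8 rows; each row shifts and turns the commanded pose from where the row before left it; what a row does not reach is not made up. A row lasts 1/12 s, in which the tool goes at most 41.7 mm and 7.16 degrees, less where a joint would pass 70% of its speed; a pose out of reach is approached as far as the arm can. A call is refused whole if a number of a shift passes 4.17 or a number of a turn 0.125, either way. A call with a gripper value outside its range is refused whole. The fingers move at their own pace and stop on an object; the grip force is fixed at half the most. Time passes only in rows, so rows that do not move let the fingers close. It gives the time, the measured TCP pose, the force, the opening and the grip force at its end, in the units of the state.
- status.read_state(): the state, without advancing time (a new reading comes with each control period).
- capture(name): name is "scene" or "top"; returns a dict with "frame" (480x640x3 uint8, red, green, blue), "z_map" (480x640 float32, mm along the optical axis (not along the pixel's ray), 0 where there is no reading), "fx", "fy", "cx", "cy" (pixels), "xyz" and "orientation" of the camera in the world. Camera axes: x right, y down, z forward; pixel columns grow to the right and rows downward; lengths in mm; the calibration is good to about 2 mm. A picture is of the moment at which its call begins.
- sign_off(): hands the job in; it is judged then, once.
Trained networks look in a picture, given as the dict that the camera call returned (one of the last four; its "shot" number tells which), for a name from the list of things; names that differ only in an ending like _2 or _b are one class to them, and where a whole thing is asked for, a point or a joint stands for the part that bears it (a point fixed in the world has none). Each returns a list of dicts, best first, with "p" (0 to 1); they miss things now and then, are a little off and sometimes report something else, mostly with a low value. They report only what shows in the picture. A call takes as long as a camera call. They do not tell look-alikes from the thing itself.
- silhouettes(picture, target): "mask" (480x640 bool, what is visible of it) and "bbox" ([centre column, centre row, width, height] in pixels, round what is visible of it).
- spot_point(picture, target): "uv" ([column, row] in pixels: a listed point, or the origin of a listed thing).
The state is a dict: "time_s": time; "qpos": joint angles; "qvel": joint speeds; "effort": joint torques, N m; "eef_pos": TCP position; "tool_rot": TCP orientation; "ft_force": force on the tool from outside, world axes, zero at the start; "ft_torque": the same for the moment, N m; "finger_gap": opening from 0.0 (shut) to 1.0 (fully open); "finger_force": force on a finger pad.
Only numpy, scipy, OpenCV 4.12 (cv2) and the standard library are available. Lean on these libraries where they do the work, as an engineer would, in place of code of your own. Each camera call takes 0.05 s, during which the arm holds its last target. There are 200 camera calls.

## Working session

There is one attempt and no reset: what is moved stays moved. The work goes in short steps, Python scripts to look and compute and a tool call to move; the robot and the scene stay as the last step left them, time stands still between calls to the robot, and variables do not carry over. Pictures are saved under pics/ and viewed, at most 10 in all, crops included, and the job is handed in when it is done.

Besides the shell and the picture viewer there is one more tool, called after "Emit:" as name(argument=value, ...), one argument or row to a line, values as JSON. step_arm: Moves the arm, as the interface text tells. Its arguments: {"type":"object","properties":{"rows":{"type":"array","items":{"type":"array","items":{"type":"array","items":{"type":"number"}}}}},"required":["rows"]}

```bash
mkdir -p pics; ls
cat > h.py <<'E'
import numpy as np, cv2
from scipy.spatial.transform import Rotation as R
from plant import status, capture, sign_off, silhouettes, spot_point
def world(c,u,v,z):
    p=np.array([(u-c['cx'])/c['fx']*z,(v-c['cy'])/c['fy']*z,z]).T if np.ndim(z) else np.array([(u-c['cx'])/c['fx']*z,(v-c['cy'])/c['fy']*z,z])
    return R.from_quat(c['orientation']).apply(p)+np.array(c['xyz'])
def cloud(c,mask):
    v,u=np.nonzero(mask&(c['z_map']>0)); return world(c,u,v,c['z_map'][v,u]),c['frame'][v,u]
def save(c,n): cv2.imwrite('pics/'+n+'.png',c['frame'][:,:,::-1])
E
python3 - <<'E'
from h import *
np.set_printoptions(precision=1,suppress=True)
for n in ('scene','top'):
    c=capture(n); save(c,n+'0'); print(n,c['xyz'],c['orientation'],c['fx'])
    for t in ('red_muffs','sleeve','rail','blue_muffs','wipes_tub','bottle','tape_roll','wrench','torch'):
        for s in silhouettes(c,t):
            P,C=cloud(c,s['mask'])
            if len(P): print(t,round(s['p'],2),np.array(s['bbox']),'col',np.median(C,0),'med',np.median(P,0),'lo',np.percentile(P,2,axis=0),'hi',np.percentile(P,98,axis=0))
s=status.read_state();print(s['tool_rot'],s['finger_gap'])
E
```

```text
pics
scene [1496.7 -265.7 1000.6] [ 0.7  0.6 -0.3 -0.3] 582.5485300930247
red_muffs 0.75 [419.6 182.6  72.5  47.9] col [67. 34. 16.] med [286.6 361.2  42.5] lo [186.5 253.6   1.4] hi [340.9 424.1  65.8]
red_muffs 0.63 [388.2 258.1  77.8  59.4] col [33. 15. 14.] med [540.2 140.8  44.6] lo [441.4  79.2   7.7] hi [593.9 252.4  66.1]
red_muffs 0.42 [176.6 263.1  34.5  18.8] col [121. 103.  30.] med [ 584.2 -326.8  184. ] lo [ 567.2 -357.1  169.4] hi [ 595.4 -294.5  190.7]
sleeve 0.78 [174.4 261.9  35.4  16.9] col [119.5  99.   31. ] med [ 584.4 -327.   183.5] lo [ 570.  -358.4  168.7] hi [ 595.6 -294.1  190.7]
sleeve 0.61 [385.1 260.6  78.2  58.9] col [34. 16. 15.] med [543.1 141.9  44.4] lo [441.5  79.4   6.9] hi [593.9 253.1  66. ]
rail 0.84 [209.1 287.8 194.4 140.5] col [22. 46. 80.] med [ 575.  -281.9   13.3] lo [ 474.6 -437.8    6.8] hi [661. -66. 187.]
rail 0.59 [518.  272.7  75.   33.6] col [100. 100.  99.] med [636.6 479.    6.4] lo [575.  401.1  -1.4] hi [692.9 537.2  11.4]
blue_muffs 0.75 [246.6 265.   51.2  93.4] col [10. 17. 20.] med [ 593.3 -178.9  116.3] lo [ 491.4 -221.9  
[... 1668 characters left out ...]
7 171.7]
tape_roll 0.77 [219.6 162.1  40.6  38.7] col [123.  79.  24.] med [709.7 288.3  27.2] lo [662.7 242.4  -2.2] hi [757.2 336.5  34.8]
tape_roll 0.62 [263.1 240.8  80.1  65.8] col [62. 24. 22.] med [526.1 150.3  55.9] lo [429.3  84.8  15.3] hi [584.4 258.6  67.6]
wrench 0.87 [148.6 196.3  57.5  46.8] col [111. 109. 106.] med [629.2 475.2   6.5] lo [569.4 412.9  -2.1] hi [682.8 538.2  12.8]
torch 0.61 [443.2 225.3 184.3  93.2] col [25. 55. 92.] med [ 550.2 -272.3   12.3] lo [ 460.1 -441.1    5. ] hi [652.5 -62.1 187.6]
torch 0.59 [497.4 288.7  43.4  57.4] col [28. 26. 21.] med [ 391.5 -396.9   33.4] lo [ 321.1 -440.7   11.1] hi [ 454.  -350.7   47.3]
[1.  0.1 0.  0. ] 0.9996683039226532
```

View pics/top0.png

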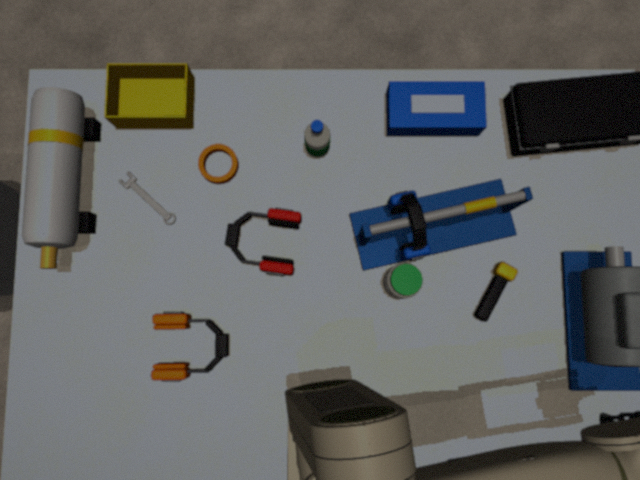

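View pics/scene0.png

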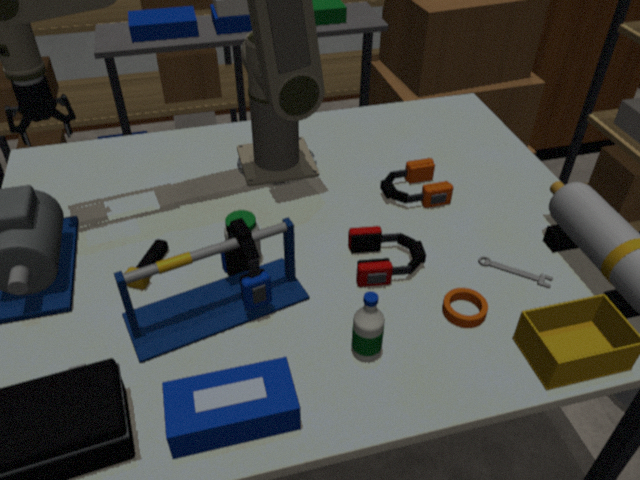

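The top view shows the red pair at about (263, 240), lying with its crown to the left at (233, 235) and its cups at (284, 216) and (277, 267). The orange look-alike is at (190, 345). The rail's yellow sleeve is at (482, 205) and the blue pair at (410, 225). The tool stays vertical, so I'll grip the pad across its length (y) and let the pair pivot upright as I lift.

```bash
cat > m.py <<'E'
from h import *
np.set_printoptions(precision=1,suppress=True)
for n in ('scene','top'):
    c=capture(n)
    P,C=cloud(c,np.ones((480,640),bool)); C=C.astype(float)
    box=lambda a,b,d,e,f,g:(P[:,0]>a)&(P[:,0]<b)&(P[:,1]>d)&(P[:,1]<e)&(P[:,2]>f)&(P[:,2]<g)
    cup=P[box(400,620,60,280,60,70)][:,:2]
    print(n,'cups top',len(cup))
    if len(cup)>20:
        _,l,cc=cv2.kmeans(cup.astype(np.float32),2,None,(3,50,.1),5,cv2.KMEANS_PP_CENTERS)
        for k in (0,1):
            print(cv2.minAreaRect(cup[l[:,0]==k].astype(np.float32)),cc[k])
    pad=P[box(400,620,190,290,40,56)]; print('pad',len(pad),pad.mean(0),cv2.minAreaRect(pad[:,:2].astype(np.float32)))
    bar=P[box(450,700,-460,-60,165,193)]; CC=C[box(450,700,-460,-60,165,193)]
    y=(CC[:,2]<.5*CC[:,0])&(CC[:,0]>60)
    s=bar[y]; b=bar[~y]; g=(bar[:,2]>180)
    print('sleeve',len(s),s.mean(0),cv2.minAreaRect(s[:,:2].astype(np.float32)))
    m=bar[(bar[:,2]>182)]; print('barline',cv2.fitLine(m[:,:2].astype(np.float32),cv2.DIST_HUBER,0,.01,.01).ravel())
    if n=='top':
        cv2.imwrite('pics/red.png',cv2.resize(np.clip(c['frame'][195:285,215:315,::-1].astype(float)*2.5,0,255).astype('uint8'),(800,720)[:1]+(600,),interpolation=cv2.INTER_CUBIC))
E
python3 m.py
```

```text
scene cups top 528
((570.40966796875, 117.11814880371094), (81.57573699951172, 38.79921340942383), 81.0353775024414) [573.8 117.4]
((454.3431701660156, 133.7703094482422), (77.82728576660156, 40.06780242919922), 81.1534423828125) [453.5 132.8]
pad 407 [525.8 232.3  45.8] ((521.1766357421875, 227.55947875976562), (72.18937683105469, 135.0980224609375), 89.5459976196289)
sleeve 364 [ 584.6 -327.   183.2] ((581.4434204101562, -326.2448425292969), (25.80611801147461, 69.50418853759766), 7.364198207855225)
barline [   0.2   -1.   568.8 -273.7]
top cups top 641
((450.4590148925781, 137.40890502929688), (81.85714721679688, 36.70500564575195), 83.34477233886719) [448.2 136.5]
((566.0126953125, 120.11668395996094), (81.90974426269531, 35.89015579223633), 79.56652069091797) [568.6 119.5]
pad 519 [520.9 236.4  45.9] ((519.4478149414062, 228.56431579589844), (74.84051513671875, 129.74000549316406), 89.57044982910156)
sleeve 332 [ 572.3 -325.7  184.7] ((573.220947265625, -326.1828918457031), (23.9700984954834, 71.33861541748047), 13.549903869628906)
barline [   0.2   -1.   558.  -257.1]
```

View pics/red.png

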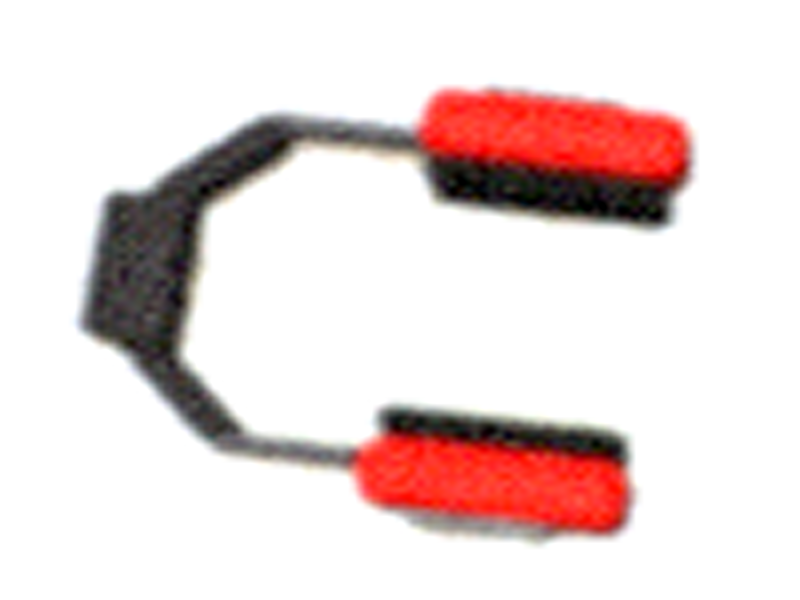

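The red enlargement shows the pad with its shoulders leaving from its inner half. The free end faces are at body z of about 163–178, so that is where I'll grip.

```bash
python3 -c "
from h import *
s=status.read_state(); M=R.from_quat(s['tool_rot']).as_matrix(); print(M.round(3)); print('tool y angle',np.degrees(np.arctan2(M[1,1],M[0,1])))"
```

```text
[[ 0.974  0.228  0.   ]
 [ 0.228 -0.974  0.   ]
 [ 0.    -0.    -1.   ]]
tool y angle -76.83415191627392
```

Emit:
step_arm(
  rows=[
    [[-1,1.7,3.6,1,0],[-1,1.7,3.6,1,0],[-1,1.7,3.6,1,0],[-1,1.7,3.6,1,0],[-1,1.7,3.6,1,0],[-1,1.7,3.6,1,0],[-1,1.7,3.6,1,0],[-1,1.7,3.6,1,0]],
  ],
)

```text
time_s: 1.77
eef_pos: [272.9, -294.5, 311.9]
tool_rot: [0.993, 0.114, 0.0, 0.0]
ft_force: [1.5, -0.0, 0.5]
finger_gap: 1.0
finger_force: 0.0
```

Emit:
step_arm(
  rows=[
    [[-1,1.6,3.44,0,0.1],[-1,1.6,3.44,0,0.1],[-1,1.6,3.44,0,0.1],[-1,1.6,3.44,0,0.1],[-1,1.6,3.44,0,0.1],[-1,1.6,3.44,0,0.1],[-1,1.6,3.44,0,0.1],[-1,1.6,3.44,0,0.1]],
  ],
)

```text
time_s: 2.43
eef_pos: [401.1, -19.1, 311.7]
tool_rot: [0.869, 0.495, 0.0, 0.0]
ft_force: [1.3, -0.0, -0.3]
finger_gap: 1.0
finger_force: 0.0
```

Emit:
step_arm(
  rows=[
    [[-1,1.6,3.44,0,0.1],[-1,1.6,3.44,0,0.1],[-1,1.6,3.44,0,0.1],[-1,1.6,3.44,0,0.094],[-1,1.6,3.44,-3,0],[-1,1.6,3.44,-3,0],[-1,1.6,3.44,-3,0],[-1,1.6,3.44,-3,0]],
  ],
)

```text
time_s: 3.1
eef_pos: [520.3, 237.0, 206.9]
tool_rot: [0.757, 0.653, 0.0, 0.0]
ft_force: [0.2, -0.6, 1.5]
finger_gap: 0.997
finger_force: 0.0
```

Emit:
step_arm(
  rows=[
    [[-1,0,0,-3,0],[-1,0,0,-2,0],[-1,0,0,0,0]],
  ],
)

```text
time_s: 3.35
eef_pos: [516.4, 234.6, 151.7]
tool_rot: [0.757, 0.654, -0.005, -0.002]
ft_force: [-0.1, -1.2, -1.1]
finger_gap: 1.002
finger_force: 0.0
```

Run:
```python
from h import *
np.set_printoptions(precision=1,suppress=True)
s=status.read_state(); M=R.from_quat(s['tool_rot']).as_matrix(); print(s['eef_pos'],'tool y angle',np.degrees(np.arctan2(M[1,1],M[0,1])),s['qpos'])
e=np.array([.146,.989]); f=np.array([.989,-.146])
out=[]
for n in ('scene','top'):
    c=capture(n); P,C=cloud(c,np.ones((480,640),bool))
    b=(abs(P[:,0]-525)<90)&(abs(P[:,1]-190)<130)
    Q=P[b]
    pad=Q[(Q[:,2]>41)&(Q[:,2]<53)&(Q[:,:2]@e>300)]
    if len(pad): print(n,'pad',len(pad),'e',np.percentile(pad[:,:2]@e,[5,50,95,99,100]),'f',np.percentile(pad[:,:2]@f,[5,50,95]))
    g=Q[(Q[:,2]>80)&(Q[:,2]<215)]
    print('grip',len(g), 'zmin',g[:,2].min())
    for lo in range(130,215,15):
        k=g[(g[:,2]>lo)&(g[:,2]<lo+15)]
        if len(k)>3: print(lo,len(k),'e',np.percentile(k[:,:2]@e,[2,50,98]),'f',np.percentile(k[:,:2]@f,[2,50,98]))
    out.append(cv2.resize(np.clip(c['frame'][150:300,330:480] if n=='scene' else c['frame'][180:300,200:320],0,100),(400,400))*2)
print('tcp e,f',np.array(s['eef_pos'][:2])@e,np.array(s['eef_pos'][:2])@f)
cv2.imwrite('pics/hov.png',np.hstack(out)[:,:,::-1])
```

```text
[516.4 234.6 151.7] tool y angle -8.35897785703492 [ 0.3  0.1  1.7 -0.   1.4  0.5]
scene pad 276 e [302.2 315.1 332.6 335.  336.5] f [448.7 489.3 528.5]
grip 238 zmin 162.21162026936304
160 44 e [295.8 303.5 316.5] f [429.5 437.7 532.4]
175 97 e [295.2 303.2 316.4] f [428.5 523.8 536.4]
190 63 e [295.4 301.5 313. ] f [428.7 519.7 536.4]
205 34 e [293.7 299.3 316.9] f [419.1 526.  551.4]
top pad 80 e [302.  314.9 323.3 323.9 324.1] f [436.9 455.1 476.3]
grip 24 zmin 174.20936448073303
175 5 e [296.8 297.8 304.5] f [420.4 428.3 432. ]
190 6 e [297.3 298.1 301.9] f [421.4 428.4 432.9]
205 12 e [295.9 299.3 309.1] f [408.6 426.2 433.1]
tcp e,f 307.4018662994839 476.4477832628289
```

View pics/hov.png

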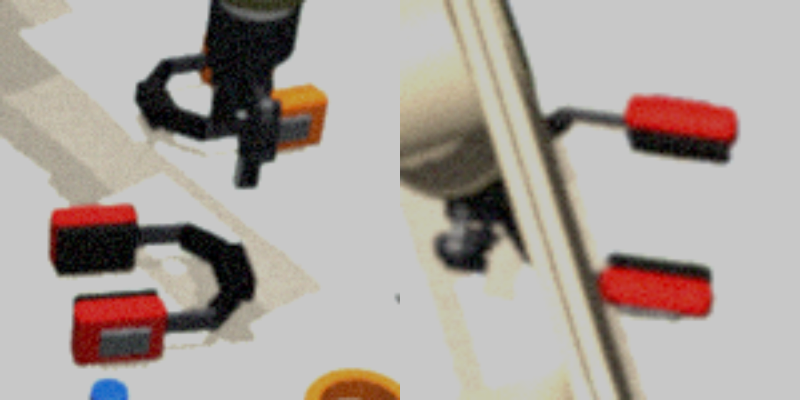

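Emit:
step_arm(
  rows=[
    [[-1,1.18,2.3,-2,0],[-1,0,0,-3,0],[-1,0,0,-3,0],[-1,0,0,-2.5,0],[-1,0,0,0,0]],
  ],
)

```text
time_s: 3.87
eef_pos: [529.5, 256.9, 49.8]
tool_rot: [0.757, 0.653, -0.002, -0.001]
ft_force: [-0.0, 0.0, -0.7]
finger_gap: 0.997
finger_force: 0.0
```

Emit:
step_arm(
  rows=[
    [[-1,-0.13,0.07,-1.5,0],[-1,0,0,-1,0],[-1,0,0,0,0],[0,0,0,0,0],[0.5,0,0,0,0],[1,0,0,0,0],[1,0,0,0,0],[1,0,0,0,0]],
  ],
)

```text
time_s: 4.53
eef_pos: [531.5, 259.5, 29.3]
tool_rot: [0.757, 0.653, 0.001, 0.0]
ft_force: [0.8, 2.6, 1.6]
finger_gap: 0.631
finger_force: 63.4
```

Emit:
step_arm(
  rows=[
    [[1,0,0,0,0],[1,0,0,0,0],[1,0,0,0,0]],
  ],
)

```text
time_s: 4.78
eef_pos: [530.9, 259.0, 28.4]
tool_rot: [0.757, 0.653, 0.001, 0.0]
ft_force: [1.4, 3.0, 3.1]
finger_gap: 0.629
finger_force: 63.5
```

Emit:
step_arm(
  rows=[
    [[1,0,0,0.5,0],[1,0,0,1,0],[1,-0.03,-0.2,1,0],[1,-0.03,-0.2,1,0],[1,-0.05,-0.3,1,0],[1,-0.05,-0.3,1,0],[1,0,0,0,0],[1,0,0,0,0]],
  ],
)

```text
time_s: 5.45
eef_pos: [529.5, 248.8, 84.2]
tool_rot: [0.757, 0.653, 0.001, 0.0]
ft_force: [0.7, -0.6, -2.6]
finger_gap: 0.632
finger_force: 63.5
```

Run:
```python
from h import *
c=capture('scene'); cv2.imwrite('pics/lift.png',cv2.resize(np.clip(c['frame'][130:310,320:500],0,120),(500,500))[:,:,::-1]*2)
P,C=cloud(c,np.ones((480,640),bool)); C=C.astype(float)
k=(C[:,0]>60)&(C[:,1]<.45*C[:,0])&(C[:,2]<.5*C[:,0])&(P[:,1]<290)&(P[:,1]>30)&(P[:,0]>400)&(P[:,2]>3)
print(np.percentile(P[k],[1,50,99],axis=0).round(0))
```

```text
[[439.  66.   7.]
 [577. 112. 107.]
 [761. 284. 114.]]
```

View pics/lift.png

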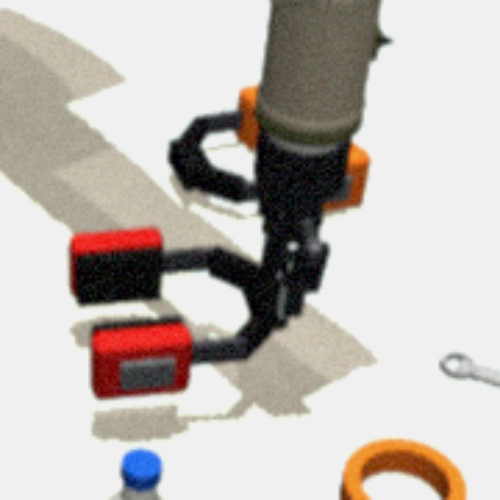

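The picture shows the pair held level and rigid: the pad friction stops it from pivoting. I'll lower it near the table, then check whether easing the closure lowers the grip force enough for it to pivot without slipping out.

Emit:
step_arm(
  rows=[
    [[1,0,0,-1.5,0],[1,0,0,-1.5,0],[1,0,0,-1,0],[1,0,0,0,0],[0.2,0,0,0,0],[0.2,0,0,0,0]],
  ],
)

```text
time_s: 6.0
eef_pos: [528.9, 248.9, 43.2]
tool_rot: [0.757, 0.653, 0.0, 0.0]
ft_force: [-0.2, 0.8, -1.9]
finger_gap: 0.633
finger_force: 63.8
```

Emit:
step_arm(
  rows=[
    [[0,0,0,0,0],[0,0,0,0,0],[0,0,0,0,0]],
  ],
)

```text
time_s: 6.25
eef_pos: [529.3, 249.0, 43.8]
tool_rot: [0.757, 0.653, 0.001, 0.0]
ft_force: [0.9, 0.5, -2.1]
finger_gap: 0.631
finger_force: 63.8
```

Emit:
step_arm(
  rows=[
    [[-0.1,0,0,0,0],[-0.1,0,0,0,0],[-0.1,0,0,0,0]],
  ],
)

```text
time_s: 6.5
eef_pos: [528.8, 248.8, 43.1]
tool_rot: [0.757, 0.653, 0.0, 0.0]
ft_force: [-0.1, 0.3, -2.5]
finger_gap: 0.632
finger_force: 63.8
```

Emit:
step_arm(
  rows=[
    [[-0.2,0,0,0,0],[-0.2,0,0,0,0]],
  ],
)

```text
time_s: 6.67
eef_pos: [528.7, 248.8, 42.9]
tool_rot: [0.757, 0.653, -0.0, -0.0]
ft_force: [-0.6, -0.5, -2.3]
finger_gap: 0.633
finger_force: 63.8
```

Emit:
step_arm(
  rows=[
    [[-0.24,0,0,0,0],[-0.24,0,0,0,0]],
  ],
)

```text
time_s: 6.83
eef_pos: [528.7, 248.8, 42.9]
tool_rot: [0.757, 0.653, -0.0, -0.0]
ft_force: [0.1, 0.4, -2.3]
finger_gap: 0.634
finger_force: 63.8
```

Emit:
step_arm(
  rows=[
    [[-0.25,0,0,0,0],[-0.25,0,0,0,0]],
  ],
)

```text
time_s: 7.0
eef_pos: [528.7, 248.8, 42.9]
tool_rot: [0.757, 0.653, -0.0, -0.0]
ft_force: [0.9, 0.6, -2.3]
finger_gap: 0.635
finger_force: 63.8
```

Emit:
step_arm(
  rows=[
    [[-0.257,0,0,0,0],[-0.257,0,0,0,0]],
  ],
)

```text
time_s: 7.17
eef_pos: [528.7, 248.8, 42.9]
tool_rot: [0.757, 0.653, -0.0, 0.0]
ft_force: [0.5, 0.3, -3.2]
finger_gap: 0.63
finger_force: 63.3
```

Emit:
step_arm(
  rows=[
    [[-0.263,0,0,0,0],[-0.263,0,0,0,0]],
  ],
)

```text
time_s: 7.33
eef_pos: [528.7, 248.8, 42.9]
tool_rot: [0.757, 0.653, 0.0, 0.0]
ft_force: [0.0, -0.1, -2.3]
finger_gap: 0.634
finger_force: 56.4
```

Emit:
step_arm(
  rows=[
    [[-0.268,0,0,0,0],[-0.268,0,0,0,0]],
  ],
)

```text
time_s: 7.5
eef_pos: [528.7, 248.8, 42.9]
tool_rot: [0.757, 0.653, -0.0, -0.0]
ft_force: [-0.5, -0.9, -2.0]
finger_gap: 0.634
finger_force: 50.6
```

Emit:
step_arm(
  rows=[
    [[-0.272,0,0,0,0],[-0.272,0,0,0,0]],
  ],
)

```text
time_s: 7.67
eef_pos: [528.7, 248.8, 42.9]
tool_rot: [0.757, 0.653, -0.0, -0.0]
ft_force: [1.0, -0.1, -2.9]
finger_gap: 0.639
finger_force: 46.0
```

The force does follow the closure, at roughly 1.15 N per 0.001. I'll lower the pair to just above the table and ease off gradually.

Emit:
step_arm(
  rows=[
    [[-0.272,0,0,-0.8,0],[-0.28,0,0,0,0],[-0.285,0,0,0,0],[-0.285,0,0,0,0]],
  ],
)

```text
time_s: 8.0
eef_pos: [528.4, 248.7, 34.5]
tool_rot: [0.757, 0.653, -0.0, -0.0]
ft_force: [0.1, -0.4, -2.1]
finger_gap: 0.639
finger_force: 31.1
```

Emit:
step_arm(
  rows=[
    [[-0.29,0,0,0,0],[-0.295,0,0,0,0],[-0.295,0,0,0,0]],
  ],
)

```text
time_s: 8.25
eef_pos: [528.8, 248.8, 35.1]
tool_rot: [0.757, 0.653, 0.0, 0.0]
ft_force: [-0.6, -0.7, -1.7]
finger_gap: 0.649
finger_force: 19.6
```

```bash
cat > tilt.py <<'E'
from h import *
c=capture('scene')
P,C=cloud(c,np.ones((480,640),bool)); C=C.astype(float)
e=np.array([.146,.989]);f=np.array([.989,-.146])
k=(C[:,0]>50)&(C[:,1]<.42*C[:,0])&(C[:,2]<.5*C[:,0])&(P[:,1]<240)&(P[:,1]>30)&(P[:,0]>400)&(P[:,0]<680)&(P[:,2]>3)
Q=P[k]; Q=np.c_[Q[:,:2]@e,Q[:,:2]@f,Q[:,2]]
near=Q[Q[:,1]>np.median(Q[:,1])-5]
near=Q[Q[:,1]>np.percentile(Q[:,1],99)-12]   # outer face of front cup
print('n',len(Q),len(near),'lo/hi e,f,z',np.percentile(near,[2,98],axis=0).round(0).tolist())
r=cv2.minAreaRect(near[:,[0,2]].astype(np.float32)); print('rect e,z',r)
E
python3 tilt.py
```

```text
n 774 420 lo/hi e,f,z [[148.0, 557.0, 8.0], [225.0, 568.0, 68.0]]
rect e,z ((186.64002990722656, 36.969215393066406), (80.27461242675781, 65.22303771972656), 0.5005825757980347)
```

Emit:
step_arm(
  rows=[
    [[-0.299,0,0,0,0],[-0.299,0,0,0,0]],
  ],
)

```text
time_s: 8.47
eef_pos: [528.8, 248.8, 35.0]
tool_rot: [0.757, 0.653, 0.0, 0.0]
ft_force: [0.0, 0.0, -1.6]
finger_gap: 0.648
finger_force: 15.0
```

Emit:
step_arm(
  rows=[
    [[-0.302,0,0,0,0],[-0.302,0,0,0,0],[-0.302,0,0,0,0]],
  ],
)

```text
time_s: 8.72
eef_pos: [528.8, 248.8, 35.0]
tool_rot: [0.757, 0.653, 0.0, 0.0]
ft_force: [0.1, 0.2, -1.4]
finger_gap: 0.652
finger_force: 11.5
```

```bash
python3 tilt.py
```

```text
n 783 434 lo/hi e,f,z [[148.0, 556.0, 9.0], [226.0, 567.0, 66.0]]
rect e,z ((187.17453002929688, 36.834075927734375), (65.05174255371094, 80.67182922363281), 88.16453552246094)
```

Emit:
step_arm(
  rows=[
    [[-0.302,0,0,0.5,0],[-0.302,0,0,0.5,0],[-0.302,0,0,0.5,0],[-0.302,0,0,0,0]],
  ],
)

```text
time_s: 9.1
eef_pos: [529.7, 249.2, 51.7]
tool_rot: [0.757, 0.653, 0.001, 0.0]
ft_force: [-0.4, 0.5, -0.8]
finger_gap: 0.651
finger_force: 11.4
```

```bash
python3 tilt.py
```

```text
n 777 430 lo/hi e,f,z [[150.0, 557.0, 10.0], [228.0, 568.0, 72.0]]
rect e,z ((189.91171264648438, 39.90704345703125), (80.22542572021484, 64.78125), 5.8582987785339355)
```

Emit:
step_arm(
  rows=[
    [[-0.302,0,-0.05,0.5,0],[-0.302,0,-0.1,0.5,0],[-0.302,0,-0.1,0.5,0],[-0.302,-0.02,-0.1,0.5,0],[-0.302,-0.02,-0.15,0.5,0],[-0.302,-0.02,-0.15,0.5,0],[-0.302,-0.02,-0.15,0.5,0],[-0.302,-0.02,-0.15,0.5,0]],
  ],
)

```text
time_s: 9.82
eef_pos: [527.7, 239.1, 90.5]
tool_rot: [0.757, 0.653, 0.0, 0.0]
ft_force: [0.2, -1.2, -1.6]
finger_gap: 0.654
finger_force: 11.1
```

```bash
python3 tilt.py
```

```text
n 776 432 lo/hi e,f,z [[148.0, 557.0, 14.0], [229.0, 568.0, 85.0]]
rect e,z ((190.90130615234375, 49.187129974365234), (79.62755584716797, 65.1789779663086), 23.14139747619629)
```

Emit:
step_arm(
  rows=[
    [[-0.302,-0.04,-0.27,0.7,0],[-0.302,-0.04,-0.3,0.7,0],[-0.302,-0.05,-0.35,0.7,0],[-0.302,-0.05,-0.4,0.65,0],[-0.302,-0.06,-0.4,0.65,0],[-0.302,-0.06,-0.45,0.65,0],[-0.302,-0.07,-0.45,0.6,0],[-0.302,-0.07,-0.5,0.6,0]],
  ],
)

```text
time_s: 10.53
eef_pos: [523.2, 207.6, 143.1]
tool_rot: [0.757, 0.653, 0.0, -0.0]
ft_force: [-0.6, -0.4, -2.5]
finger_gap: 0.653
finger_force: 10.7
```

```bash
python3 tilt.py
```

```text
n 805 456 lo/hi e,f,z [[150.0, 557.0, 16.0], [233.0, 568.0, 99.0]]
rect e,z ((192.01499938964844, 57.16324996948242), (82.53973388671875, 62.240543365478516), 43.97909927368164)
```

Emit:
step_arm(
  rows=[
    [[-0.302,-0.09,-0.6,0.55,0],[-0.302,-0.1,-0.65,0.5,0],[-0.302,-0.1,-0.7,0.5,0],[-0.302,-0.1,-0.7,0.5,0],[-0.302,-0.11,-0.75,0.45,0],[-0.302,-0.12,-0.8,0.4,0],[-0.302,-0.12,-0.8,0.4,0],[-0.302,-0.12,-0.8,0.35,0]],
  ],
)

```text
time_s: 11.25
eef_pos: [514.6, 149.3, 179.3]
tool_rot: [0.757, 0.653, 0.0, 0.0]
ft_force: [0.3, -0.1, -2.2]
finger_gap: 0.653
finger_force: 10.0
```

```bash
python3 tilt.py
```

```text
n 663 463 lo/hi e,f,z [[172.0, 557.0, 21.0], [236.0, 568.0, 101.0]]
rect e,z ((204.36717224121094, 59.18516540527344), (84.0627212524414, 62.17131423950195), 79.47672271728516)
```

Emit:
step_arm(
  rows=[
    [[-0.302,0,0,-0.2,0],[-0.302,0,0,-0.2,0],[-0.302,0,0,-0.2,0],[-0.302,0,0,0,0]],
  ],
)

```text
time_s: 11.63
eef_pos: [514.1, 150.3, 171.8]
tool_rot: [0.757, 0.653, -0.001, -0.0]
ft_force: [0.9, -0.1, -2.8]
finger_gap: 0.655
finger_force: 10.0
```

Emit:
step_arm(
  rows=[
    [[-0.302,-0.06,-0.4,0,0],[-0.302,-0.06,-0.4,0,0],[-0.302,-0.06,-0.4,-0.1,0],[-0.302,-0.06,-0.4,-0.1,0],[-0.302,0,0,0,0]],
  ],
)

```text
time_s: 12.05
eef_pos: [512.3, 133.3, 171.0]
tool_rot: [0.757, 0.653, -0.0, 0.0]
ft_force: [0.9, -0.3, -2.8]
finger_gap: 0.65
finger_force: 10.0
```

```bash
python3 tilt.py
```

```text
n 648 441 lo/hi e,f,z [[159.0, 558.0, 13.0], [222.0, 569.0, 92.0]]
rect e,z ((189.9151611328125, 50.44426727294922), (84.34990692138672, 61.18191146850586), 80.2869644165039)
```

Emit:
step_arm(
  rows=[
    [[-0.302,0,0,-0.2,0],[-0.302,0,0,-0.2,0],[-0.302,0,0,0,0]],
  ],
)

```text
time_s: 12.35
eef_pos: [513.1, 134.6, 169.4]
tool_rot: [0.757, 0.653, 0.001, 0.0]
ft_force: [-5.9, -0.8, 12.9]
finger_gap: 0.65
finger_force: 12.0
```

```bash
python3 tilt.py
```

```text
n 638 432 lo/hi e,f,z [[158.0, 558.0, 11.0], [222.0, 569.0, 92.0]]
rect e,z ((190.27395629882812, 52.32615661621094), (85.492919921875, 63.383270263671875), 77.39645385742188)
```

Emit:
step_arm(
  rows=[
    [[-0.302,0,0,0.15,0],[-0.302,-0.06,-0.4,0,0],[-0.302,-0.06,-0.4,0,0],[-0.302,-0.06,-0.4,-0.05,0],[-0.302,-0.06,-0.4,-0.05,0],[-0.302,0,0,0,0]],
  ],
)

```text
time_s: 12.9
eef_pos: [510.0, 117.1, 167.6]
tool_rot: [0.757, 0.653, -0.0, 0.0]
ft_force: [-1.5, -0.4, 4.3]
finger_gap: 0.651
finger_force: 11.4
```

```bash
python3 tilt.py
```

```text
n 595 427 lo/hi e,f,z [[157.0, 558.0, 11.0], [216.0, 569.0, 88.0]]
rect e,z ((186.63259887695312, 48.619789123535156), (81.29759979248047, 61.76966094970703), 85.51315307617188)
```

Emit:
step_arm(
  rows=[
    [[-0.302,-0.06,-0.4,0,0],[-0.302,-0.06,-0.4,0,0],[-0.302,0,0,0,0]],
  ],
)

```text
time_s: 13.2
eef_pos: [508.3, 109.2, 166.7]
tool_rot: [0.757, 0.653, -0.001, -0.0]
ft_force: [-0.1, -0.2, -0.8]
finger_gap: 0.648
finger_force: 10.9
```

```bash
python3 tilt.py
```

```text
n 593 428 lo/hi e,f,z [[154.0, 558.0, 10.0], [212.0, 568.0, 88.0]]
rect e,z ((182.18252563476562, 47.37012481689453), (85.46182250976562, 61.64792251586914), 86.74713134765625)
```

Emit:
step_arm(
  rows=[
    [[-0.302,0,0,-0.1,0],[-0.306,0,0,0,0],[-0.31,0,0,0,0],[-0.315,0,0,0,0],[-0.33,0,0,0,0],[-0.4,0,0,0,0],[-0.5,0,0,0,0],[-0.5,0,0,0,0]],
  ],
)

```text
time_s: 13.92
eef_pos: [508.7, 110.1, 166.3]
tool_rot: [0.757, 0.653, -0.0, -0.0]
ft_force: [-0.1, -0.3, -0.5]
finger_gap: 0.749
finger_force: 0.0
```

```bash
python3 tilt.py
```

```text
n 559 414 lo/hi e,f,z [[153.0, 557.0, 9.0], [210.0, 568.0, 86.0]]
rect e,z ((181.19094848632812, 45.920440673828125), (61.30581283569336, 83.36871337890625), 2.0948731899261475)
```

Emit:
step_arm(
  rows=[
    [[-0.7,0,0,0,0],[-0.8,0,0,1,0],[-1,0,0,2,0],[-1,0,0,3,0],[-1,0,0,3,0],[-1,0,0,1.5,0],[-1,0,0,0,-0.12],[-1,0,0,0,-0.12]],
  ],
)

```text
time_s: 14.63
eef_pos: [509.8, 110.2, 274.5]
tool_rot: [0.831, 0.556, 0.002, 0.001]
ft_force: [0.4, 0.3, -0.3]
finger_gap: 0.996
finger_force: 0.0
```

Emit:
step_arm(
  rows=[
    [[-1,0,0,0,-0.12],[-1,0,0,0,-0.12],[-1,0,0,0,-0.12],[-1,0,0,0,-0.12],[-1,0,0,0,-0.12],[-1,0,0,0,-0.12],[-1,0,0,0,-0.12],[-1,0,0,0,-0.12]],
  ],
)

```text
time_s: 15.3
eef_pos: [508.8, 110.1, 272.4]
tool_rot: [0.994, 0.109, 0.0, 0.0]
ft_force: [-0.3, -0.4, 1.0]
finger_gap: 0.998
finger_force: 0.0
```

Emit:
step_arm(
  rows=[
    [[-1,0,0,0,-0.12],[-1,0,0,0,-0.12],[-1,0,0,0,-0.12],[-1,0,0,0,0],[-1,0,0,0,0]],
  ],
)

```text
time_s: 15.72
eef_pos: [508.8, 110.1, 272.1]
tool_rot: [0.998, -0.066, 0.0, -0.0]
ft_force: [0.6, -0.1, 0.1]
finger_gap: 0.999
finger_force: 0.0
```

```bash
cat > up.py <<'E'
from h import *
np.set_printoptions(precision=1,suppress=True)
s=status.read_state(); M=R.from_quat(s['tool_rot']).as_matrix(); print(s['eef_pos'],'y ang',np.degrees(np.arctan2(M[1,1],M[0,1])),s['qpos'])
out=[]
for n in ('scene','top'):
    c=capture(n); P,C=cloud(c,np.ones((480,640),bool)); C=C.astype(float)
    Q=P[(abs(P[:,0]-509)<110)&(abs(P[:,1]-110)<110)]
    a=Q[(Q[:,2]>171)&(Q[:,2]<186)]
    if len(a)>5: print(n,'crown top',len(a),a.mean(0),cv2.minAreaRect(a[:,:2].astype(np.float32)))
    a=Q[(Q[:,2]>79)&(Q[:,2]<92)]
    if len(a)>20:
        _,l,cc=cv2.kmeans(a[:,:2].astype(np.float32),2,None,(3,50,.1),5,cv2.KMEANS_PP_CENTERS)
        for k in (0,1): print('cup',(l==k).sum(),cc[k],cv2.minAreaRect(a[l[:,0]==k][:,:2].astype(np.float32)))
    for h in range(240,300,15):
        a=Q[(Q[:,2]>h)&(Q[:,2]<h+15)]
        if len(a)>5: print('grip',h,len(a),a.min(0),a.max(0))
    out.append(cv2.resize(np.clip(c['frame'][150:300,320:470] if n=='scene' else c['frame'][180:300,210:330],0,120),(400,400))*2)
cv2.imwrite('pics/up.png',np.hstack(out)[:,:,::-1])
E
python3 up.py
```

```text
[508.8 110.1 272.1] y ang -97.58707861004278 [ 0.1 -0.1  1.6  0.   1.6  1.8]
scene crown top 221 [513.4 108.6 177.3] ((510.0456848144531, 109.29378509521484), (30.033952713012695, 59.69075012207031), 82.65119934082031)
cup 117 [452.3 103.4] ((450.3839416503906, 103.9030990600586), (32.23079299926758, 40.29868698120117), 72.40235900878906)
cup 232 [573.7  98.6] ((570.1793823242188, 100.70769500732422), (62.25212860107422, 38.091487884521484), 79.96109008789062)
grip 285 58 [499.   53.5 285.3] [530.1 164.5 300. ]
top crown top 147 [491.8 111.7 177. ] ((495.2318115234375, 113.05178833007812), (30.269407272338867, 32.17353439331055), 85.88001251220703)
cup 94 [443.6 138.4] ((449.0860595703125, 137.54295349121094), (29.03797149658203, 33.43288040161133), 89.30467224121094)
cup 110 [441.5 104.3] ((445.52325439453125, 105.27022552490234), (30.53828239440918, 35.933067321777344), 87.20545959472656)
```

View pics/up.png

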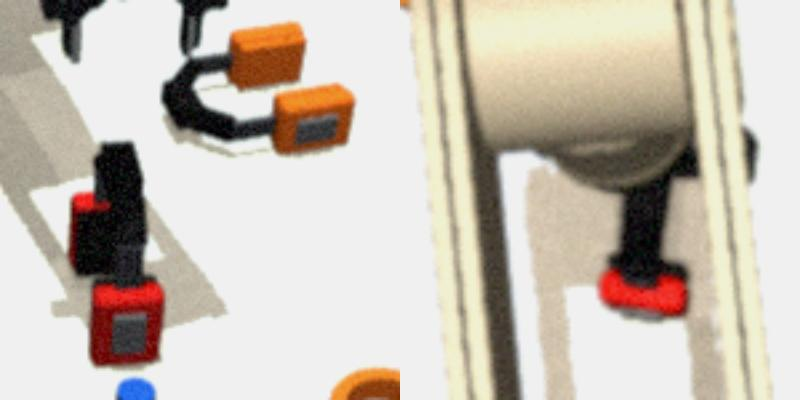

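The picture shows the red pair upright on both cups in its new place. The scene camera puts the crown top at (510, 109, 177), with its long axis at −7.4°. I'll now take it across the pad.

Emit:
step_arm(
  rows=[
    [[-1,-0.03,0,-3,0],[-1,0,0,-3,0],[-1,0,0,-3,0],[-1,0,0,-1.5,0],[-1,0,0,-0.8,0],[-1,0,0,-0.5,0],[-1,0,0,0,0]],
  ],
)

```text
time_s: 16.4
eef_pos: [508.3, 110.1, 153.2]
tool_rot: [0.998, -0.067, -0.0, 0.0]
ft_force: [-0.0, -0.3, 0.5]
finger_gap: 1.002
finger_force: 0.0
```

Emit:
step_arm(
  rows=[
    [[-0.5,0,0,0,0],[0,0,0,0,0],[0.1,0,0,0,0],[0.2,0,0,0,0],[0.3,0,0,0,0],[0.4,0,0,0,0],[1,0,0,0,0],[1,0,0,0,0]],
  ],
)

```text
time_s: 17.07
eef_pos: [509.2, 110.4, 154.4]
tool_rot: [0.998, -0.068, 0.001, -0.0]
ft_force: [0.1, 0.9, 5.5]
finger_gap: 0.337
finger_force: 60.6
```

Emit:
step_arm(
  rows=[
    [[1,0,0,0,0],[1,0,0,0.5,0],[1,0,0,1,0],[1,0,0,2,0],[1,0,0,3,0],[1,0,0,2,0],[1,0,0,0.5,0],[1,0,0,0,0]],
  ],
)

```text
time_s: 17.73
eef_pos: [509.5, 110.2, 245.6]
tool_rot: [0.998, -0.068, 0.002, -0.0]
ft_force: [-0.2, -0.4, -2.1]
finger_gap: 0.334
finger_force: 59.8
```

```bash
cat > rail.py <<'E'
from h import *
np.set_printoptions(precision=1,suppress=True)
for n in ('scene','top'):
    c=capture(n); P,C=cloud(c,np.ones((480,640),bool)); C=C.astype(float)
    b=(P[:,0]>450)&(P[:,0]<700)&(P[:,1]>-460)&(P[:,1]<-60)
    ps=P[b&(P[:,2]>181)&(P[:,2]<193)&(C[:,0]>35)]
    yl=b&(P[:,2]>165)&(P[:,2]<195)&(C[:,2]<.5*C[:,0])&(C[:,0]>60)
    y=P[yl]
    # rods: bare bar + sleeve; iterate fit direction from top-most points
    d=cv2.fitLine(ps[:,:2].astype(np.float32),cv2.DIST_HUBER,0,.01,.01).ravel()
    u=d[:2]*np.sign(-d[1]); nrm=np.array([-u[1],u[0]])*np.sign(-u[1])
    top=P[b&(P[:,2]>171)&(P[:,2]<193)&(C[:,0]>35)&(abs((P[:,:2]-d[2:])@nrm)<20)]
    t=y[:,:2]@u; r=y[:,:2]@nrm
    # circle fit of sleeve section (r,z), radius 13
    from scipy.optimize import least_squares
    q=least_squares(lambda p:np.hypot(r-p[0],y[:,2]-p[1])-13,[np.median(r),175],loss='soft_l1').x
    lo,hi=np.percentile(t,[1,99]); m=(lo+hi)/2
    post=P[b&(P[:,2]>183)&(C[:,2]>1.5*C[:,0])]
    print(n,'u',u,np.degrees(np.arctan2(u[1],u[0])),'sleeve ext',lo,hi,'axis r,z',q,'centre',m*u+q[0]*nrm,len(y))
    cl=[post[post[:,1]<-300],post[post[:,1]>-120]]
    for k in cl:
        if len(k)>3: print(' post',k.mean(0),len(k))
E
python3 rail.py; python3 up.py | head -2
```

```text
scene u [ 0.2 -1. ] -76.846825 sleeve ext 416.6621162164499 483.8727869591104 axis r,z [486.8 175.7] centre [ 576.5 -327.7] 369
 post [ 605.9 -433.3  187.2] 78
 post [522.2 -74.4 187.2] 51
top u [ 0.2 -1. ] -76.88644 sleeve ext 413.41113572786935 481.9436764390975 axis r,z [485.8 174.3] centre [ 574.7 -325.8] 332
 post [ 597.9 -432.3  186.6] 66
 post [515.3 -72.  186.6] 87
[507.8 110.  242.1] y ang -97.80747205856194 [ 0.1 -0.1  1.7 -0.   1.5  1.8]
scene crown top 188 [530.4 101.9 175.4] ((511.6128234863281, 107.96440124511719), (55.40821838378906, 151.550537109375), 80.91751098632812)
```

Held again, with about 2 N of load. Sleeve centre is about (574.5, −326.3) and the bar runs at −76.9°, so I need a turn of +0.365. I'll carry it high enough to clear the blue pair.

Emit:
step_arm(
  rows=[
    [[1,0,0,1.5,0],[1,0,0,2.5,0],[1,0,0,3,0],[1,0,0,3,0],[1,0,0,3,0],[1,0,0,2.5,0],[1,0,0,1.5,0],[1,0,0,0,0]],
  ],
)

```text
time_s: 18.6
eef_pos: [509.2, 110.2, 416.2]
tool_rot: [0.998, -0.068, 0.002, -0.0]
ft_force: [0.3, 0.1, -2.2]
finger_gap: 0.336
finger_force: 59.8
```

Emit:
step_arm(
  rows=[
    [[1,0.2,-1,0,0.04],[1,0.4,-2,0,0.045],[1,0.4,-2.8,0,0.045],[1,0.4,-2.8,0,0.045],[1,0.4,-2.8,0,0.045],[1,0.4,-2.8,0,0.045],[1,0.4,-2.8,0,0.045],[1,0.4,-2.8,0,0.045]],
  ],
)

```text
time_s: 19.27
eef_pos: [537.9, -89.2, 410.2]
tool_rot: [0.994, 0.11, -0.002, -0.001]
ft_force: [0.3, -0.8, -2.6]
finger_gap: 0.337
finger_force: 59.8
```

Emit:
step_arm(
  rows=[
    [[1,0.4,-2.8,0,0.01],[1,0.4,-2.8,0,0],[1,0.4,-2.8,0,0],[1,0.4,-2.8,0,0],[1,0.4,-2.8,0,0],[1,0.4,-2.8,0,0],[1,0.4,-2,0,0],[1,0.2,-1,0,0]],
  ],
)

```text
time_s: 19.93
eef_pos: [567.8, -288.3, 409.2]
tool_rot: [0.994, 0.113, -0.002, -0.001]
ft_force: [0.1, -0.2, -2.6]
finger_gap: 0.337
finger_force: 59.8
```

Emit:
step_arm(
  rows=[
    [[1,0,0,0,0],[1,0,0,0,0]],
  ],
)

```text
time_s: 20.1
eef_pos: [568.2, -285.5, 411.3]
tool_rot: [0.993, 0.114, -0.001, -0.001]
ft_force: [1.0, 1.1, -2.3]
finger_gap: 0.342
finger_force: 59.9
```

Emit:
step_arm(
  rows=[
    [[1,0.2,-1,0,0],[1,0.2,-1.5,0,0],[1,0.23,-1.5,-1,0],[1,0,-0.08,-2,0],[1,0,0,-1.5,0],[1,0,0,0,0],[1,0,0,0,0]],
  ],
)

```text
time_s: 20.68
eef_pos: [574.3, -326.3, 366.7]
tool_rot: [0.993, 0.114, -0.001, -0.001]
ft_force: [-0.1, -0.5, -1.0]
finger_gap: 0.339
finger_force: 60.1
```

```bash
cat > over.py <<'E'
from h import *
np.set_printoptions(precision=1,suppress=True)
s=status.read_state(); M=R.from_quat(s['tool_rot']).as_matrix(); p=np.array(s['eef_pos']); print(p,'y ang',np.degrees(np.arctan2(M[1,1],M[0,1])))
u=np.array([.227,-.974]); nr=np.array([.974,.227])
print('tcp along,across',p[:2]@u,p[:2]@nr)
out=[]
for n in ('scene','top'):
    c=capture(n); P,C=cloud(c,np.ones((480,640),bool)); C=C.astype(float)
    near=np.hypot(P[:,0]-575,P[:,1]+327)<130
    red=near&(C[:,0]>40)&(C[:,1]<.42*C[:,0])&(C[:,2]<.5*C[:,0])
    Q=P[red]; Q=np.c_[Q[:,:2]@u,Q[:,:2]@nr,Q[:,2]]
    if len(Q):
        k=Q[Q[:,1]>np.percentile(Q[:,1],98)-8]
        print(n,'red front face along',np.percentile(k[:,0],[1,99]),'across',np.median(k[:,1]),'z',np.percentile(k[:,2],[1,99]),len(k))
        print('  rect along/z',cv2.minAreaRect(k[:,[0,2]].astype(np.float32)))
        cc,i=np.unique(Q[:,1].round(-1),return_counts=True); print('  across hist',dict(zip(cc,i)))
        k2=Q[Q[:,1]<480]
        if len(k2)>10: print('  rear red',k2.min(0),k2.max(0))
    y=near&(P[:,2]>165)&(P[:,2]<195)&(C[:,2]<.5*C[:,0])&(C[:,0]>60)&(C[:,1]>.6*C[:,0])
    Y=P[y]; 
    if len(Y): print('  sleeve along',np.percentile(Y[:,:2]@u,[1,99]),'across',np.percentile(Y[:,:2]@nr,[1,50,99]))
    out.append(cv2.resize(np.clip(c['frame'][130:330,80:280] if n=='scene' else c['frame'][140:290,400:550],0,120),(400,400))*2)
cv2.imwrite('pics/over%d.png'%int(s['time_s']*10),np.hstack(out)[:,:,::-1]); print(int(s['time_s']*10))
E
python3 over.py
```

```text
[ 574.3 -326.3  366.7] y ang -76.86806947199058
tcp along,across 448.1604811614654 485.3060338529372
scene red front face along [420.7 479.5] across 561.6205456778688 z [219.5 296.4] 700
  rect along/z ((450.23553466796875, 257.8980712890625), (80.71417999267578, 60.36046600341797), 88.6830825805664)
  across hist {np.float64(410.0): np.int64(2), np.float64(420.0): np.int64(27), np.float64(430.0): np.int64(98), np.float64(440.0): np.int64(5), np.float64(540.0): np.int64(18), np.float64(550.0): np.int64(125), np.float64(560.0): np.int64(730), np.float64(570.0): np.int64(17)}
  rear red [450.6 413.2 223.3] [479.1 439.5 300.6]
  sleeve along [473.7 484.6] across [484.  495.6 502.6]
top red front face along [414.9 454.1] across 553.350227594118 z [249.7 301. ] 78
  rect along/z ((424.051513671875, 278.93475341796875), (64.47163391113281, 32.86276626586914), 49.593807220458984)
  across hist {np.float64(410.0): np.int64(95), np.float64(420.0): np.int64(88), np.float64(430.0): np.int64(15), np.float64(540.0): np.int64(97), np.float64(550.0): np.int64(92), np.float64(560.0): np.int64(24)}
  rear red [423.7 405.3 286. ] [475.1 430.8 345.9]
  sleeve along [412.6 443.4] across [473.8 485.7 494.5]
206
```

Emit:
step_arm(
  rows=[
    [[1,0.2,0.05,-1,0],[1,0,0,-2,0],[1,0,0,-2.5,0],[1,0,0,-2.5,0],[1,0,0,-2.5,0],[1,0,0,-2,0],[1,0,0,-1.5,0],[1,0,0,0,0]],
  ],
)

```text
time_s: 21.45
eef_pos: [575.3, -324.9, 223.9]
tool_rot: [0.993, 0.114, -0.002, -0.002]
ft_force: [-0.3, 0.4, -3.3]
finger_gap: 0.34
finger_force: 60.1
```

```bash
python3 over.py; ls pics
```

```text
[ 575.3 -324.9  223.9] y ang -76.87276480379667
tcp along,across 447.08789182185035 486.62277170315275
scene red front face along [418.8 478.8] across 562.47737437492 z [ 72.5 154.3] 585
  rect along/z ((448.9649353027344, 113.03836059570312), (61.76851272583008, 86.5986099243164), 0.5846121907234192)
  across hist {np.float64(410.0): np.int64(11), np.float64(420.0): np.int64(32), np.float64(430.0): np.int64(64), np.float64(440.0): np.int64(12), np.float64(480.0): np.int64(1), np.float64(530.0): np.int64(1), np.float64(540.0): np.int64(17), np.float64(550.0): np.int64(101), np.float64(560.0): np.int64(588), np.float64(570.0): np.int64(44)}
  rear red [450.9 409.1  83.4] [481.8 475.6 182.9]
  sleeve along [416.4 483.8] across [483.5 495.8 502.6]
top red front face along [414.7 456. ] across 555.1017814252259 z [116.3 158.7] 52
  rect along/z ((427.0924987792969, 145.59616088867188), (58.82537841796875, 30.89774513244629), 40.58281707763672)
  across hist {np.float64(410.0): np.int64(42), np.float64(420.0): np.int64(55), np.float64(430.0): np.int64(6), np.float64(540.0): np.int64(73), np.float64(550.0): np.int64(78), np.float64(560.0): np.int64(26)}
  rear red [430.7 406.7 137.7] [474.5 431.5 203.5]
  sleeve along [414.9 414.9] across [492.6 492.6 492.6]
214
hov.png
lift.png
over206.png
over214.png
red.png
scene0.png
top0.png
up.png
```

View pics/over214.png

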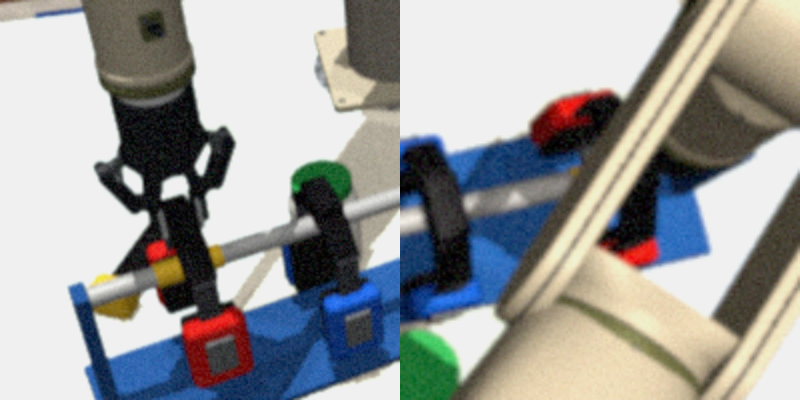

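Emit:
step_arm(
  rows=[
    [[1,0.05,-0.12,-0.7,0],[1,0,0,-0.7,0],[1,0,0,-0.5,0],[1,0,0,-0.3,0],[1,0,0,0,0]],
  ],
)

```text
time_s: 21.97
eef_pos: [576.8, -327.1, 205.3]
tool_rot: [0.993, 0.114, -0.001, -0.001]
ft_force: [-0.2, 0.0, -2.5]
finger_gap: 0.338
finger_force: 60.2
```

The picture shows the red pair straddling the sleeve squarely, one cup on each side, with the blue pair clear. Now I'll lower it slowly until it touches.

Emit:
step_arm(
  rows=[
    [[1,-0.05,0.03,-0.3,0],[1,0,0,-0.3,0],[1,0,0,-0.2,0],[1,0,0,0,0]],
  ],
)

```text
time_s: 22.3
eef_pos: [576.5, -326.9, 197.8]
tool_rot: [0.993, 0.114, -0.0, -0.0]
ft_force: [0.5, -0.7, -1.4]
finger_gap: 0.342
finger_force: 60.2
```

Emit:
step_arm(
  rows=[
    [[1,0,0,-0.15,0],[1,0,0,0,0]],
  ],
)

```text
time_s: 22.47
eef_pos: [576.7, -327.1, 196.7]
tool_rot: [0.993, 0.114, -0.0, -0.0]
ft_force: [-0.4, -0.3, -2.2]
finger_gap: 0.334
finger_force: 60.2
```

Emit:
step_arm(
  rows=[
    [[1,0,0,-0.12,0],[1,0,0,0,0]],
  ],
)

```text
time_s: 22.63
eef_pos: [576.7, -327.1, 195.6]
tool_rot: [0.993, 0.114, -0.0, -0.0]
ft_force: [-0.3, 0.3, -1.7]
finger_gap: 0.335
finger_force: 60.2
```

Emit:
step_arm(
  rows=[
    [[1,0,0,-0.12,0],[1,0,0,0,0]],
  ],
)

```text
time_s: 22.8
eef_pos: [576.8, -327.1, 194.5]
tool_rot: [0.993, 0.114, 0.0, 0.0]
ft_force: [0.3, -0.0, -2.3]
finger_gap: 0.339
finger_force: 60.4
```

Emit:
step_arm(
  rows=[
    [[1,0,0,-0.1,0],[1,0,0,0,0]],
  ],
)

```text
time_s: 22.97
eef_pos: [576.8, -327.2, 194.3]
tool_rot: [0.993, 0.114, 0.0, 0.0]
ft_force: [-1.5, 1.4, 4.2]
finger_gap: 0.336
finger_force: 60.9
```

Emit:
step_arm(
  rows=[
    [[1,0,0,-0.1,0],[1,0,0,0,0]],
  ],
)

```text
time_s: 23.13
eef_pos: [576.9, -327.2, 194.3]
tool_rot: [0.993, 0.114, 0.0, 0.0]
ft_force: [-5.8, 3.6, 8.2]
finger_gap: 0.337
finger_force: 61.7
```

Touched down at TCP z 194.3. I'll relieve the press slightly and open slowly.

Emit:
step_arm(
  rows=[
    [[1,0,0,0.12,0],[0.4,0,0,0,0],[0.33,0,0,0,0],[0.32,0,0,0,0],[0.31,0,0,0,0],[0.3,0,0,0,0],[0.29,0,0,0,0],[0.28,0,0,0,0]],
  ],
)

```text
time_s: 23.8
eef_pos: [576.6, -327.0, 193.1]
tool_rot: [0.993, 0.114, -0.0, -0.0]
ft_force: [0.7, -0.3, -0.6]
finger_gap: 0.361
finger_force: 0.0
```

Emit:
step_arm(
  rows=[
    [[0.26,0,0,0,0],[0.23,0,0,0,0],[0.2,0,0,0,0],[0.15,0,0,0,0],[0.1,0,0,0,0],[0,0,0,0,0],[-0.1,0,0,0,0],[-0.2,0,0,0,0]],
  ],
)

```text
time_s: 24.47
eef_pos: [576.8, -327.1, 193.7]
tool_rot: [0.993, 0.114, 0.0, 0.0]
ft_force: [0.2, 0.3, -0.6]
finger_gap: 0.6
finger_force: 0.0
```

```bash
python3 over.py
```

```text
[ 576.8 -327.1  193.7] y ang -76.88751803712614
tcp along,across 449.495261798066 487.51225748319206
scene red front face along [422.2 481.7] across 563.8290029446014 z [ 45.7 125.3] 540
  rect along/z ((452.2835388183594, 85.61883544921875), (84.59134674072266, 61.68257141113281), 89.74164581298828)
  across hist {np.float64(430.0): np.int64(20), np.float64(440.0): np.int64(1), np.float64(540.0): np.int64(16), np.float64(550.0): np.int64(85), np.float64(560.0): np.int64(472), np.float64(570.0): np.int64(153)}
  rear red [478.4 428.7  54.7] [481.  435.8 105.1]
  sleeve along [416.1 484.3] across [483.  496.5 502.9]
top red front face along [416.8 464.6] across 555.7244596102764 z [100.5 129.5] 56
  rect along/z ((437.514892578125, 118.88107299804688), (60.15620803833008, 27.690824508666992), 29.352252960205078)
  across hist {np.float64(410.0): np.int64(32), np.float64(420.0): np.int64(52), np.float64(430.0): np.int64(2), np.float64(540.0): np.int64(59), np.float64(550.0): np.int64(76), np.float64(560.0): np.int64(33)}
  rear red [436.9 407.  108.4] [476.2 432.1 172.2]
244
```

Emit:
step_arm(
  rows=[
    [[-0.4,0,0,0,0],[-0.5,0,0,0.3,0],[-0.5,0,0,1,0],[-0.5,0,0,2,0],[-0.5,0,0,3,0],[-0.5,0,0,3,0],[-0.5,0,0,3,0],[-0.5,0,0,3,0]],
  ],
)

```text
time_s: 25.23
eef_pos: [576.6, -327.0, 349.5]
tool_rot: [0.993, 0.114, 0.0, 0.0]
ft_force: [-0.6, -0.3, -0.4]
finger_gap: 0.751
finger_force: 0.0
```

Emit:
step_arm(
  rows=[
    [[-0.5,-2,0,2,0],[-0.5,-3,0,0,0],[-0.5,-3,0,0,0],[-0.5,-3,0,0,0],[-0.5,-2,0,0,0],[-0.5,0,0,0,0],[-0.5,0,0,0,0],[-0.5,0,0,0,0]],
  ],
)

```text
time_s: 25.9
eef_pos: [447.2, -327.1, 367.6]
tool_rot: [0.993, 0.114, 0.001, 0.0]
ft_force: [0.1, -0.1, -0.6]
finger_gap: 0.751
finger_force: 0.0
```

```bash
python3 over.py
cat > fin.py <<'E'
from h import *
c=capture('scene'); P,C=cloud(c,np.ones((480,640),bool)); C=C.astype(float)
u=np.array([.227,-.974]); nr=np.array([.974,.227]); A=np.c_[P[:,:2]@u,P[:,:2]@nr,P[:,2]]
m=(abs(A[:,0]-450)<45)&(abs(A[:,1]-486)<100)
t=A[m&(A[:,2]>200)&(A[:,2]<235)]; print('crown',t.mean(0).round(1),np.percentile(t,[2,98],axis=0).round(1).tolist(),cv2.minAreaRect(t[:,:2].astype(np.float32)))
q=np.polyfit(t[t[:,2]>212][:,1],t[t[:,2]>212][:,2],1); print('top slope across deg',np.degrees(np.arctan(q[0])))
for n,lo,hi in(('front',540,575),('rear',400,440)):
    k=A[m&(A[:,1]>lo)&(A[:,1]<hi)&(A[:,2]<140)&(A[:,2]>25)]; print(n,np.percentile(k,[2,98],axis=0).round(1).tolist(),len(k))
E
python3 fin.py
```

```text
[ 447.2 -327.1  367.6] y ang -76.9023801477264
tcp along,across 420.15128547941913 361.28011921229137
scene red front face along [422.7 481.4] across 563.9392571675892 z [ 45.3 125.6] 533
  rect along/z ((452.55621337890625, 86.23890686035156), (60.20354080200195, 88.04635620117188), 1.1229537725448608)
  across hist {np.float64(430.0): np.int64(19), np.float64(440.0): np.int64(2), np.float64(540.0): np.int64(14), np.float64(550.0): np.int64(83), np.float64(560.0): np.int64(461), np.float64(570.0): np.int64(154)}
  rear red [478.6 426.8  57.8] [480.8 436.4 106.8]
  sleeve along [415.6 483.8] across [482.  495.4 502.7]
top red front face along [416.2 469. ] across 555.3039487364822 z [ 87.9 126.8] 62
  rect along/z ((433.2109375, 115.27142333984375), (66.47660827636719, 36.08576965332031), 38.201934814453125)
  across hist {np.float64(410.0): np.int64(101), np.float64(420.0): np.int64(123), np.float64(430.0): np.int64(42), np.float64(540.0): np.int64(65), np.float64(550.0): np.int64(84), np.float64(560.0): np.int64(34)}
  rear red [414.7 407.3  67.6] [476.4 434.4 174.5]
  sleeve along [412.6 482.2] across [473.3 483.2 495.4]
259
crown [451.6 498.  213.8] [[436.5, 462.9, 200.7], [465.3, 524.1, 221.0]] ((450.3742980957031, 492.982177734375), (69.36998748779297, 30.415367126464844), 89.1379623413086)
top slope across deg -1.4579409820491462
front [[422.0, 546.3, 46.8], [482.5, 571.3, 135.1]] 1081
rear [[477.9, 418.5, 48.1], [482.0, 435.1, 107.1]] 52
```

View pics/over259.png

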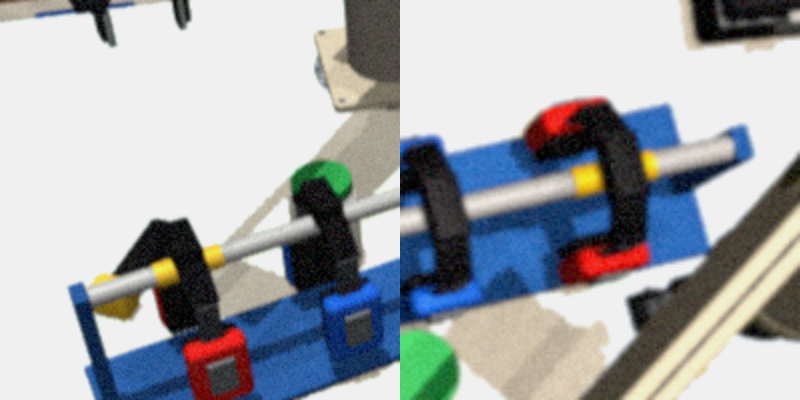

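The picture shows the red pair hanging squarely in the middle of the sleeve, with yellow showing on both sides, one cup on each side of the bar and the gripper well away.

```bash
python3 -c "
from plant import sign_off; print(sign_off())"
```

```text
the job is handed in; nothing more can be done
None
```

The red ear defenders were stood up on their cups and let go, then taken by the pad and hung squarely over the yellow sleeve; the job was handed in at about 26 s of the 72 s allowed, with the robot clear and the blue pair not touched.

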